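# Bench-test an accelerator pedal: set the laptop screen, then hold half pedal

## Robot

A 6-joint arm with a two-finger parallel gripper is mounted at the origin on the work surface. World frame = base frame: x ahead of the robot, y to its left, z up, the work surface at z = 0. Lengths are in m, angles in rad, forces in N, time in s.
With the tool pointing down it reaches from about 0.35 to 0.925 m from the base axis. Payload 6.4 kg.
Tool frame: the origin (TCP) lies where the fingers leave the gripper's body, on its centre line; the fingertips stand 97 mm ahead of it and the grasp point (between the pads) lies 78 mm ahead of it; x points along the fingers, y is the direction in which the jaws open and shut, and the axes are right-handed (so a half turn about x gives the same grasp; the last joint's range is limited). The gripper opens to 94 mm and grips with 3 to 60 N. Pads are 16 mm wide; open, the fingers measure 119 mm over their backs; the gripper's body (75 mm by 177 mm) begins 78 mm behind the grasp point.
Start: joints at [1.031, 0.245, 1.558, -0, 1.339, -0.174], TCP at [0.233, 0.607, 0.303] pointing down, gripper open.
Joint ranges: [-3.13, 3.13], [-1.02, 2.26], [0.13, 2.54], [-0.95, 4.09], [0.21, 2.88], [-2.74, 2.74]. Speed limits (rad/s): [2.57, 2.57, 3.14, 3.14, 3.14, 3.14].

## Interface

Orientations are given as a rotation vector (axis times angle).
In Python, from bench import status, get_image, camera_params, ticket, find_in, outline_of gives the robot as it stands.
- The arm moves only by the tool move_arm, never from a script. Its argument "increments" is a list of rows, each a list of 5 numbers: the finger opening in m, from 0 to 0.094, then the shift along the tool's x, y, z in m, then the turn about the tool's x in degrees. A call has 1 to 12 rows; each row shifts and turns the commanded pose from where the row before left it, along the tool's axes as they then stand; what a row does not reach is not made up. A row lasts 1/12 s, in which the tool goes at most 41.7 mm and 7.16 degrees, less where a joint would pass 70% of its speed; a pose out of reach is approached as far as the arm can. A call with a gripper value outside its range is refused whole. The fingers move at their own pace and stop on an object; "squeeze" is the grip in N (left out, the last holds). Time passes only in rows, so rows that do not move let the fingers close. It gives the time, the measured TCP pose, the force and the opening at its end, in the units of the state.
- status.read_state(): the state, without advancing time (a new reading comes with each control period).
- get_image(name): name is "scene" or "top" or "wrist"; returns the picture (400x640x3 uint8, red, green, blue); there is no depth.
- camera_params(name): a dict with "fx", "fy", "cx", "cy" (pixels), "dist_coeffs" ([k1, k2, p1, p2, k3] as OpenCV has them; the pictures are not rectified), "rvec" (rotation vector, rad) and "tvec" (3), from world to camera coordinates, as OpenCV has them; the wrist camera has in their place "tool_from_camera" (4x4, takes a point from camera to tool coordinates, whose origin is the TCP and whose axes are the tool frame's). Camera axes: x right, y down, z forward; pixel columns grow to the right and rows downward; lengths in m; the calibration is good to about 2 mm. A picture is of the moment at which its call begins: read the wrist's pose just before it. camera_params takes no time and is no camera call.
- ticket.finish_job(): hands the job in, once; it reports no verdict.
Trained networks look in the newest picture that a camera, given by its name, has taken for a name from the list of things; names that differ only in an ending like _2 or _b are one class to them, and where a whole thing is asked for, a point or a joint stands for the part that bears it (a point fixed in the world has none). Each returns a list of dicts, best first, with "p" (0 to 1); they miss things now and then, are a little off and sometimes report something else, mostly with a low value. They report only what shows in the picture. A call takes as long as a camera call.
- find_in(target, camera): "xyz" ([x, y, z] in m, in the coordinates of the camera as it stood for that picture, good to about 4 mm: the middle of the surface that is visible of it).
- outline_of(target, camera): "mask" (400x640 bool, what is visible of it).
The state is a dict: "time_s": time; "q": joint angles; "dq": joint speeds; "joint_torque": joint torques, N m; "tcp_pos": TCP position; "tcp_rot": TCP orientation; "contact_force": force on the tool from outside, world axes, zero at the start; "wrist_torque": the same for the moment, N m; "width": finger opening in m.
Only numpy, scipy, OpenCV 4.12 (cv2) and the standard library are available. Lean on these libraries where they do the work, as an engineer would, in place of code of your own. Each camera call takes 0.05 s, during which the arm holds its last target. There are 200 camera calls.

## Task

The accelerator pedal is bolted down on the bench and its position sensor reports to the laptop. First raise the laptop's half-lowered screen until it leans 10 degrees back past upright (open 100 degrees) and take your hand off it; then press the pedal's treadle down with the fingertips to half of its travel and hold it steady there for about three seconds, finishing the job while still holding it. Leave the loose things on the bench where they are.

Things in the scene. Friction and masses are not known exactly. Their poses are not given: they have to be found in the camera images.
- laptop: dark grey laptop, base 215 (x, front to back) x 310 (y) x 20 mm high, fixed (does not slide). Origin: centre of its underside on the bench; +x points from the keyboard's front edge to the hinge, away from the robot within 15 degrees either way; z up. It stands on either side of the robot's middle, the pedal on the other.
- screen (a joint): opening angle of the laptop's screen in rad: 0 shut flat on the keyboard, 1.571 upright, 1.745 = open 100 degrees (wanted), 2.3 fully open. It starts half lowered, between 0.70 and 1.15, leaning over the keyboard. The hinge is a stiff friction hinge: the screen stays at any angle where it is left, and takes about 4 to 6 N at its free edge to move.
- screen_edge (a point): middle of the free edge of the screen (the screen is a flat slab 205 mm from hinge to free edge, 310 mm wide, 10 mm thick; this point is mid-thickness, so the hinge-to-edge distance is 205 mm). Moves with the screen.
- screen_hinge (a point): point on the hinge axis at mid-width, 104.5 mm in +x from the laptop's origin and 21 mm above the bench; the axis runs along the laptop's y. When shut, the display face lies in the axis plane, so the 10 mm thickness is all on the outer (rear) side of the axis.
- pedal_unit: floor-mounted accelerator pedal: black treadle on a black base and steel plate 300 (x) x 130 (y) x 8 mm, bolted to the bench (does not move). Origin: centre of the plate's underside; +x points from the heel (hinge) end to the toe end, away from the robot within 35 degrees either way; z up. The round position sensor is on the +y side of the hinge, up to 70 mm high.
- treadle (a joint): pedal travel in rad: 0 at rest (treadle sloping up at 26 degrees from heel to toe), 0.314 at the full-travel stop (8 degrees), 0.157 = half travel (17 degrees). A spring returns it to rest. Pressing straight down at point treadle_pad takes about 7.5 N to start it moving, 10.5 N at half and 13 N at full travel.
- treadle_pad (a point): the place to press: middle of the top of the ribbed rubber pad, 185 mm from the hinge along the treadle and 22 mm square above the hinge's plane; moves with the treadle. At rest 147 mm above the bench; half travel brings it about 26 mm down and 14 mm towards the toe. Pad 56 mm wide, from 48 to 212 mm from the hinge; the treadle ends at 223 mm.
- treadle_hinge (a point): point on the treadle's hinge axis at mid-width, 115 mm in -x from the pedal unit's origin and 46 mm above the bench; the axis runs along the unit's y.
- column_switch: bystander: black steering-column switch with two stalks (300 mm across the stalks, 130 mm deep, 49 mm high), loose, farther back. Origin: centre of its underside.
- meter: bystander: dark multimeter lying on its back, 180 x 86 x 50 mm, loose, at one outer side. Origin: centre of its underside.
- tape_roll: bystander: roll of black tape lying flat, 68 mm across, 20 mm high, loose, near the robot between laptop and pedal. Origin: centre of its underside.
- driver: bystander: screwdriver lying on the bench, loose, at the other outer side. Origin: on the bench under the tool.

How it is judged:
By the outcome, as a careful person would: the job done as asked, in the order asked, and still so for the second after the job is handed in, while the arm keeps its last pose, push and grip.
It also fails if it takes over 58 s, if anything falls off the work surface, if the arm or the gripper's body presses on something with over 40 N, if the wrist force passes 120 N, or if a joint passes its speed limit or range.

## Working session

There is one attempt and no reset: what is moved stays moved. The work goes in short steps, Python scripts to look and compute and a tool call to move; the robot and the scene stay as the last step left them, time stands still between calls to the robot, and variables do not carry over. Pictures are saved under pics/ and viewed, about 8 in all and at most 12, crops included, and the job is handed in when it is done.

Besides the shell and the picture viewer there is one more tool, called after "Emit:" by a JSON object that holds its "op" and its "data", one argument or row to a line. move_arm: Moves the arm, as the interface text tells. Its arguments: {"type":"object","properties":{"increments":{"type":"array"},"squeeze":{"type":"number"}},"required":["increments"]}

```bash
mkdir -p pics
cat > h.py <<'E'
import numpy as np, cv2
from bench import status, get_image, camera_params, ticket, find_in, outline_of
from scipy.spatial.transform import Rotation as R
def cam2w(name,p,st=None):
    c=camera_params(name)
    if name=='wrist':
        T=np.array(c['tool_from_camera']); p=T[:3,:3]@p+T[:3,3]
        return R.from_rotvec(st['tcp_rot']).apply(p)+st['tcp_pos']
    M=R.from_rotvec(np.ravel(c['rvec'])); return M.inv().apply(np.array(p)-np.ravel(c['tvec']))
def proj(name,P):
    c=camera_params(name); K=np.array([[c['fx'],0,c['cx']],[0,c['fy'],c['cy']],[0,0,1]])
    return cv2.projectPoints(np.array(P,float).reshape(-1,1,3),np.array(c['rvec'],float),np.array(c['tvec'],float),K,np.array(c['dist_coeffs'],float))[0][:,0]
def save(im,n): cv2.imwrite('pics/'+n,im[:,:,::-1])
E
python3 - <<'E'
from h import *
np.set_printoptions(precision=4,suppress=True)
st=status.read_state(); print(st['time_s'],st['tcp_pos'],st['tcp_rot'])
for c in ['scene','top']:
    save(get_image(c),c+'0.png')
    for t in ['laptop','screen','screen_edge','screen_hinge','pedal_unit','treadle','treadle_pad','treadle_hinge','tape_roll','meter','driver','column_switch']:
        r=find_in(t,c); print(c,t,[(round(d['p'],2),cam2w(c,d['xyz'])) for d in r[:2]])
print(status.read_state()['time_s'])
E
```

```text
0.0 [0.2323 0.6066 0.3016] [ 0.2856  1.5523 -0.2885]
scene laptop [(0.79, array([ 0.5677, -0.2441,  0.1166])), (0.42, array([0.7895, 0.036 , 0.0313]))]
scene screen [(0.65, array([ 0.5625, -0.2452,  0.1196]))]
scene screen_edge [(0.93, array([ 0.5701, -0.2487,  0.1216])), (0.57, array([0.4945, 0.2193, 0.1138]))]
scene screen_hinge [(0.56, array([ 0.5656, -0.2505,  0.117 ]))]
scene pedal_unit [(0.77, array([0.5226, 0.2269, 0.0192])), (0.43, array([0.7854, 0.0361, 0.0296]))]
scene treadle [(0.55, array([0.4921, 0.2206, 0.1121]))]
scene treadle_pad [(0.86, array([0.4933, 0.2191, 0.1109])), (0.5, array([ 0.565 , -0.2453,  0.121 ]))]
scene treadle_hinge []
scene tape_roll [(0.64, array([ 0.4062, -0.0045,  0.0179]))]
scene meter [(0.81, array([0.4888, 0.5488, 0.033 ])), (0.49, array([ 0.5699, -0.2493,  0.1169]))]
scene driver [(0.52, array([ 0.5343, -0.5993,  0.0247]))]
scene column_switch [(0.83, array([0.7883, 0.0341, 0.0291]))]
top laptop [(0.91, array([ 0.507 , -0.2271,  0.0208]))]
top screen [(0.87, array([ 0.5559, -0.2361,  0.1321]))]
top screen_edge [(0.79, array([ 0.5656, -0.2309,  0.1313]))]
top screen_hinge [(0.66, array([ 0.5599, -0.2367,  0.1334]))]
top pedal_unit [(0.84, array([0.489 , 0.2297, 0.0324]))]
top treadle [(0.94, array([0.4768, 0.229 , 0.1111]))]
top treadle_pad []
top treadle_hinge [(0.73, array([0.4771, 0.227 , 0.1081])), (0.72, array([0.4895, 0.2269, 0.0346]))]
top tape_roll [(0.72, array([0.407 , 0.0086, 0.02  ]))]
top meter [(0.98, array([0.4765, 0.5616, 0.0354])), (0.65, array([0.4092, 0.0084, 0.0201]))]
top driver [(0.5, array([ 0.5225, -0.5926,  0.0195]))]
top column_switch [(0.56, array([0.775 , 0.0525, 0.0336]))]
1.3
```

View pics/scene0.png

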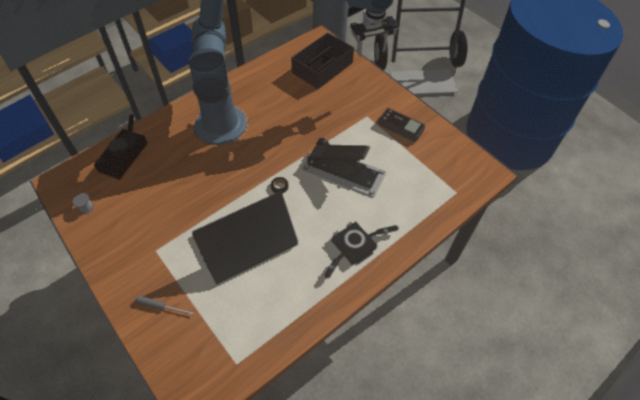

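View pics/top0.png

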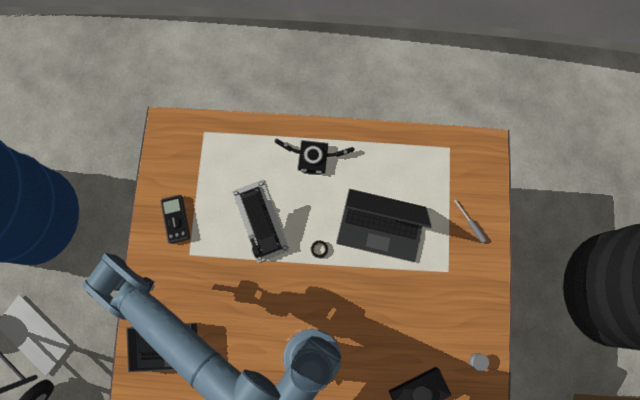

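Scene view: laptop at about (245,235) with half-lowered screen, pedal at (343,167), tape at (279,185). Top view: laptop (383,225), pedal (262,220), tape (319,249), switch (313,155), all matching the networks. I'll now fit the models to the outlines.

```bash
cat >> h.py <<'E'
from scipy.optimize import minimize
def box(x0,x1,y0,y1,z0,z1): return np.array([[x,y,z] for x in(x0,x1) for y in(y0,y1) for z in(z0,z1)],float)
def screen_pts(th):
    b=box(0,.205,-.155,.155,0,.010) # u along screen, n thickness outward(rear/up when shut)
    u=b[:,0];n=b[:,2]
    return np.c_[.1045-u*np.cos(th)+n*np.sin(th), b[:,1], .021+u*np.sin(th)+n*np.cos(th)]
def treadle_pts(tr,w=.028,s0=.02,s1=.223,h0=0,h1=.022):
    a=np.radians(26)-tr; b=box(s0,s1,-w,w,h0,h1)
    return np.c_[-.115+b[:,0]*np.cos(a)-b[:,2]*np.sin(a),b[:,1],.046+b[:,0]*np.sin(a)+b[:,2]*np.cos(a)]
def place(P,p): 
    c,s=np.cos(p[2]),np.sin(p[2]); P=np.atleast_2d(P)
    return np.c_[p[0]+c*P[:,0]-s*P[:,1],p[1]+s*P[:,0]+c*P[:,1],P[:,2]]
def sil(parts,cam,S=4):
    m=np.zeros((400*S,640*S),np.uint8)
    for P in parts:
        h=cv2.convexHull(((proj(cam,P)+.5)*S-.5).astype(np.float32)); cv2.fillConvexPoly(m,np.round(h).astype(np.int32),1)
    return m
def up(m,S=4): return cv2.resize(m.astype(np.uint8),None,fx=S,fy=S,interpolation=cv2.INTER_NEAREST)
def fit(terms,x0,d):
    def cost(p): 
        return sum(1-(lambda a,b:(a&b).sum()/max(1,(a|b).sum()))(sil(f(p),c),m) for f,c,m in terms)
    S=np.vstack([x0]+[np.array(x0)+np.eye(len(x0))[i]*d[i] for i in range(len(x0))])
    r=minimize(cost,x0,method='Nelder-Mead',options=dict(initial_simplex=S,maxiter=220,xatol=2e-4,fatol=1e-4)); return r.x,r.fun
E
python3 - <<'E'
from h import *
np.set_printoptions(precision=4,suppress=True)
M={}
for c in ['scene','top']:
    get_image(c)
    for t in ['laptop','screen','pedal_unit','treadle']:
        r=outline_of(t,c)
        if r: M[t,c]=up(r[0]['mask']); print(t,c,r[0]['p'],r[0]['mask'].sum())
np.savez_compressed('masks.npz',**{k[0]+'-'+k[1]:v for k,v in M.items()})
base=box(-.1075,.1075,-.155,.155,0,.02); plate=box(-.15,.15,-.065,.065,0,.008)
L=lambda p:[place(base,p),place(screen_pts(p[3]),p)]
Sx=lambda p:[place(screen_pts(p[3]),p)]
T=lambda p:[place(treadle_pts(0),p)]
PU=lambda p:[place(plate,p),place(treadle_pts(0),p)]
F={'laptop':L,'screen':Sx,'pedal_unit':PU,'treadle':T}
for names,x0,d in [(('laptop','screen'),[.51,-.23,-.17,.9],[.02,.02,.1,.15]),(('pedal_unit','treadle'),[.50,.23,.3],[.02,.02,.15])]:
    for sub in [names,names[:1],names[1:]]:
        terms=[(F[t],c,M[t,c]) for t in sub for c in ['scene','top'] if (t,c) in M]
        if terms:
            x,f=fit(terms,x0,d); print(sub,x,f/len(terms))
            if sub is names:
              for c in ['scene','top']:
                im=get_image(c); big=cv2.resize(im,None,fx=4,fy=4)
                for P in F[names[0]](x): cv2.polylines(big,[np.round(cv2.convexHull(((proj(c,P)+.5)*4-.5).astype(np.float32))).astype(np.int32)],True,(255,0,0),1)
                u=proj(c,[[x[0],x[1],.05]])[0]*4; u=u.astype(int); cr=big[max(0,u[1]-200):u[1]+200,u[0]-200:u[0]+200]; np.save(f'c_{names[0]}_{c}.npy',cr)
rows=[np.hstack([cv2.resize(np.load(f'c_{n}_{c}.npy'),(390,300)) for c in ['scene','top']]) for n in ['laptop','pedal_unit']]
save(np.vstack(rows),'fit0.png')
E
```

```text
laptop scene 0.91 5535
screen scene 0.79 5331
pedal_unit scene 0.58 2761
treadle scene 0.47 239
laptop top 0.59 4793
screen top 0.58 1733
pedal_unit top 0.79 2512
treadle top 0.74 1016
('laptop', 'screen') [ 0.5104 -0.2307 -0.1754  1.0342] 0.0383241458555027
('laptop',) [ 0.51   -0.2308 -0.1745  1.0496] 0.031170057785507188
('screen',) [ 0.5103 -0.2289 -0.1758  1.0347] 0.04395812963501328
('pedal_unit', 'treadle') [0.5001 0.2381 0.4284] 0.320019625447178
('pedal_unit',) [0.5026 0.2374 0.4273] 0.055731195634635244
('treadle',) [0.4948 0.2367 0.4405] 0.5738884839650146
```

View pics/fit0.png

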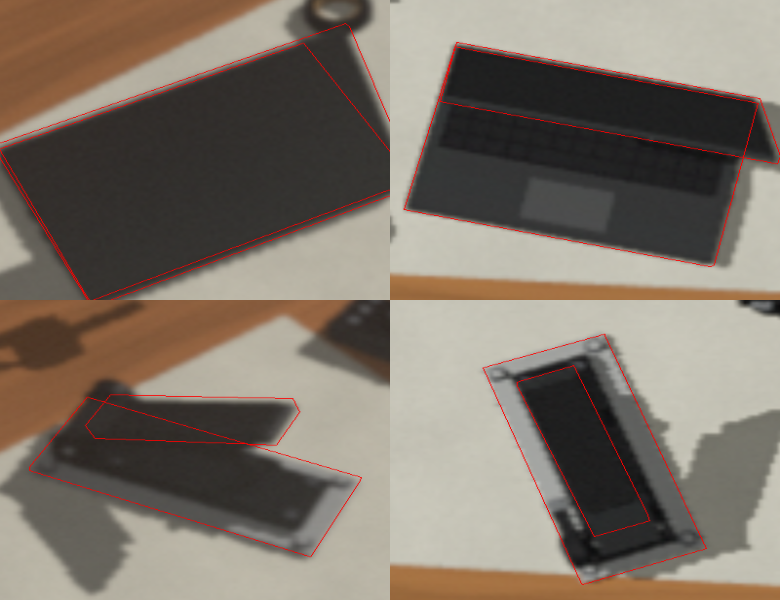

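The fits agree well: laptop at (0.510, -0.2305), yaw -0.175, screen about 1.04. Pedal at (0.502, 0.2376), yaw 0.428. Next I plan the moves.

```bash
cat >> h.py <<'E'
LP=np.array([.5103,-.2305,-.175]); PP=np.array([.502,.2376,.428])
def delta(goal):
    "tool-frame shift of the TCP to goal"
    st=status.read_state(); return R.from_rotvec(st['tcp_rot']).inv().apply(np.array(goal)-st['tcp_pos'])
E
python3 - <<'E'
from h import *
np.set_printoptions(precision=4,suppress=True)
st=status.read_state(); A=R.from_rotvec(st['tcp_rot']).as_matrix(); print(A,st['q'],st['width'],st['time_s'])
ang=lambda v:np.degrees(np.arctan2(v[1],v[0]))
print('yaw y',ang(A[:,1]),'laptop y',ang([-np.sin(LP[2]),np.cos(LP[2])]),'pedal y',ang([-np.sin(PP[2]),np.cos(PP[2])]))
for th in (1.04,1.745): print(th,place(screen_pts(th),LP)[[0,2,4,6]].mean(0), screen_pts(th)[[0,4]])
print('approach tip xy',place([-.05,0,.17],LP))
for tr in (0,.157):
  p=treadle_pts(tr)
  a=np.radians(26)-tr; q=np.array([-.115+.185*np.cos(a)-.022*np.sin(a),0,.046+.185*np.sin(a)+.022*np.cos(a)]); print('pad',q,place(q,PP))
E
```

```text
[[-0.      0.3577  0.9338]
 [-0.      0.9338 -0.3577]
 [-1.     -0.     -0.    ]] [ 1.0309  0.2451  1.5578  0.      1.3387 -0.1741] 0.09389989937169659 2.0
yaw y 69.04219943681485 laptop y 79.97323858521061 pedal y 114.52259363159925
1.04 [ 0.5621 -0.2397  0.1094] [[ 0.1045 -0.155   0.021 ]
 [ 0.0007 -0.155   0.1978]]
1.745 [ 0.6307 -0.2518  0.1219] [[ 0.1045 -0.155   0.021 ]
 [ 0.14   -0.155   0.2229]]
approach tip xy [[ 0.4611 -0.2218  0.17  ]]
pad [0.0416 0.     0.1469] [[0.5399 0.2549 0.1469]]
pad [0.0555 0.     0.1211] [[0.5525 0.2606 0.1211]]
```

Emit:
{"op": "move_arm", "data": {
  "increments": [
    [0, -0.03, 0, 0, -5.5],
    [0, -0.03, 0, 0, -5.5],
    [0, 0, -0.0353, 0.0168, 0],
    [0, 0, -0.0353, 0.0168, 0],
    [0, 0, -0.0353, 0.0168, 0],
    [0, 0, -0.0353, 0.0168, 0],
    [0, 0, -0.0353, 0.0168, 0],
    [0, 0, -0.0353, 0.0168, 0],
    [0, 0, -0.0353, 0.0168, 0],
    [0, 0, -0.0353, 0.0168, 0],
    [0, 0, -0.0353, 0.0168, 0],
    [0, 0, -0.0353, 0.0168, 0]
  ],
  "squeeze": 20
}}

```text
time_s: 3.0
tcp_pos: [0.3368, 0.2286, 0.3628]
tcp_rot: [0.136, 1.566, -0.136]
contact_force: [1.0, -0.9, -0.2]
width: 0.0173
```

Emit:
{"op": "move_arm", "data": {
  "increments": [
    [0, 0, -0.0353, 0.0168, 0],
    [0, 0, -0.0353, 0.0168, 0],
    [0, 0, -0.0353, 0.0168, 0],
    [0, 0, -0.0353, 0.0168, 0],
    [0, 0, -0.0353, 0.0168, 0],
    [0, 0, -0.0353, 0.0168, 0],
    [0, 0, -0.0353, 0.0168, 0],
    [0, 0, -0.0353, 0.0168, 0],
    [0, 0, -0.0353, 0.0168, 0],
    [0, 0, -0.0353, 0.0168, 0],
    [0, 0, -0.0353, 0.0168, 0],
    [0, 0, -0.0353, 0.0168, 0]
  ]
}}

```text
time_s: 4.0
tcp_pos: [0.4623, -0.2239, 0.3628]
tcp_rot: [0.137, 1.566, -0.137]
contact_force: [0.2, -0.4, -0.3]
width: 0.0006
```

Run:
```python
from h import *
np.set_printoptions(precision=4,suppress=True)
st=status.read_state(); A=R.from_rotvec(st['tcp_rot']).as_matrix(); print(st['time_s'],st['tcp_pos'],st['q'],st['width'],st['contact_force'])
print(A,np.degrees(np.arctan2(A[1,1],A[0,1])))
for lx in(-.05,-.02): print(delta(place([lx,0,.17+.097],LP)[0]))
```

```text
4.0 [ 0.4623 -0.2239  0.3628] [-0.6721 -0.1267  1.8365  0.0001  1.4314 -2.0684] 0.0005663690582852507 [ 0.1875 -0.4399 -0.2557]
[[ 0.0005  0.1736  0.9848]
 [-0.0002  0.9848 -0.1736]
 [-1.     -0.0001  0.0005]] 80.00286147282206
[ 0.0958  0.0019 -0.0016]
[0.0958 0.0019 0.0284]
```

Emit:
{"op": "move_arm", "data": {
  "increments": [
    [0, 0.032, 0, 0, 0],
    [0, 0.032, 0, 0, 0],
    [0, 0.032, 0, 0, 0],
    [0, 0, 0, 0.01, 0],
    [0, 0, 0, 0.01, 0],
    [0, 0, 0, 0.01, 0],
    [0, 0, 0, 0.01, 0],
    [0, 0, 0, 0.01, 0],
    [0, 0, 0, 0.01, 0],
    [0, 0, 0, 0.01, 0],
    [0, 0, 0, 0.005, 0]
  ]
}}

```text
time_s: 4.92
tcp_pos: [0.5378, -0.2354, 0.2696]
tcp_rot: [0.134, 1.566, -0.137]
contact_force: [-7.2, 1.3, 4.3]
width: 0.0005
```

```bash
cat > lap.py <<'E'
from h import *
np.set_printoptions(precision=4,suppress=True)
st=status.read_state(); print(st['time_s'],st['tcp_pos'],st['contact_force'],st['q'])
d=st['tcp_pos']-np.r_[LP[:2],0]; c,s=np.cos(LP[2]),np.sin(LP[2]); print('tcp in laptop',c*d[0]+s*d[1],-s*d[0]+c*d[1])
terms=[]
for cam in ['scene','top']:
    get_image(cam)
    for t in ['screen','laptop']:
        r=outline_of(t,cam)
        if r: terms.append((t,cam,up(r[0]['mask']),r[0]['p']))
base=box(-.1075,.1075,-.155,.155,0,.02)
for t,cam,m,p in terms:
    best=[]
    for th in np.arange(1.0,2.0,.01):
        parts=[place(screen_pts(th),LP)]+([place(base,LP)] if t=='laptop' else [])
        a=sil(parts,cam); best.append(((a&m).sum()/(a|m).sum(),th))
    print(t,cam,round(p,2),max(best))
E
python3 lap.py
```

```text
4.9167 [ 0.5378 -0.2354  0.2696] [-7.171   1.3065  4.2995] [-0.6051  0.1308  1.7514 -0.0014  1.2576 -2.0026]
tcp in laptop 0.02796961197187157 -8.257989643959893e-06
screen scene 0.62 (np.float64(0.9687976738424628), np.float64(1.2600000000000002))
laptop scene 0.87 (np.float64(0.9394254223507091), np.float64(1.2500000000000002))
screen top 0.5 (np.float64(0.32466805311150215), np.float64(1.2400000000000002))
laptop top 0.55 (np.float64(0.4199665952102266), np.float64(1.2500000000000002))
```

Emit:
{"op": "move_arm", "data": {
  "increments": [
    [0, 0, 0, 0.0085, 0],
    [0, 0, 0, 0.0085, 0],
    [0, 0, 0, 0.0085, 0],
    [0, 0, 0, 0.0085, 0],
    [0, 0, 0, 0.0085, 0],
    [0, 0, 0, 0.0085, 0],
    [0, 0, 0, 0.008, 0],
    [0, 0, 0, 0.007, 0],
    [0, 0, 0, 0.006, 0],
    [0, 0, 0, 0.004, 0],
    [0, 0, 0, 0, 0],
    [0, 0, 0, 0, 0]
  ]
}}

```text
time_s: 6.22
tcp_pos: [0.6114, -0.2479, 0.2663]
tcp_rot: [0.136, 1.565, -0.136]
contact_force: [-0.2, 0.7, -0.3]
width: 0.0009
```

```bash
python3 lap.py
```

```text
6.2167 [ 0.6114 -0.2479  0.2663] [-0.2248  0.7048 -0.2743] [-0.5569  0.2986  1.5612  0.0007  1.2805 -1.9541]
tcp in laptop 0.10260462188259446 0.00045741641619801224
screen scene 0.57 (np.float64(0.9614428908355795), np.float64(1.6300000000000006))
laptop scene 0.86 (np.float64(0.7240529648819805), np.float64(1.6300000000000006))
laptop top 0.89 (np.float64(0.47471605295521957), np.float64(1.5900000000000005))
```

Emit:
{"op": "move_arm", "data": {
  "increments": [
    [0, 0, 0, 0.003, 0],
    [0, 0, 0, 0.003, 0],
    [0, 0, 0, 0.003, 0],
    [0, 0, 0, 0.002, 0],
    [0, 0, 0, 0.001, 0],
    [0, 0, 0, 0.001, 0],
    [0, 0, 0, 0, 0]
  ]
}}

```text
time_s: 7.1
tcp_pos: [0.6233, -0.25, 0.2658]
tcp_rot: [0.137, 1.569, -0.136]
contact_force: [-4.4, 1.3, -1.3]
width: 0.0001
```

```bash
python3 lap.py
python3 - <<'E'
from h import *
ims=[]
for c in ['scene','top']:
    im=get_image(c); big=cv2.resize(im,None,fx=4,fy=4,interpolation=cv2.INTER_CUBIC)
    for th,col in((1.70,(255,0,0)),(1.745,(0,255,0))):
        cv2.polylines(big,[np.round(cv2.convexHull(((proj(c,place(screen_pts(th),LP))+.5)*4-.5).astype(np.float32))).astype(np.int32)],True,col,1)
    u=proj(c,place([.1045,0,.12],LP))[0]*4; u=u.astype(int); ims.append(big[max(0,u[1]-250):u[1]+250,u[0]-200:u[0]+200])
save(np.hstack([cv2.resize(i,(400,500)) for i in ims]),'lap2.png')
E
```

```text
7.1 [ 0.6233 -0.25    0.2658] [-4.3591  1.2785 -1.2781] [-0.5498  0.3271  1.5268 -0.0004  1.29   -1.9467]
tcp in laptop 0.11472069427902618 0.0004357539594333458
screen scene 0.73 (np.float64(0.9508780795957044), np.float64(1.7100000000000006))
laptop scene 0.74 (np.float64(0.6497723223124133), np.float64(1.7000000000000006))
screen top 0.65 (np.float64(0.4037318090732893), np.float64(1.6700000000000006))
laptop top 0.6 (np.float64(0.4876844423317585), np.float64(1.6800000000000006))
```

View pics/lap2.png

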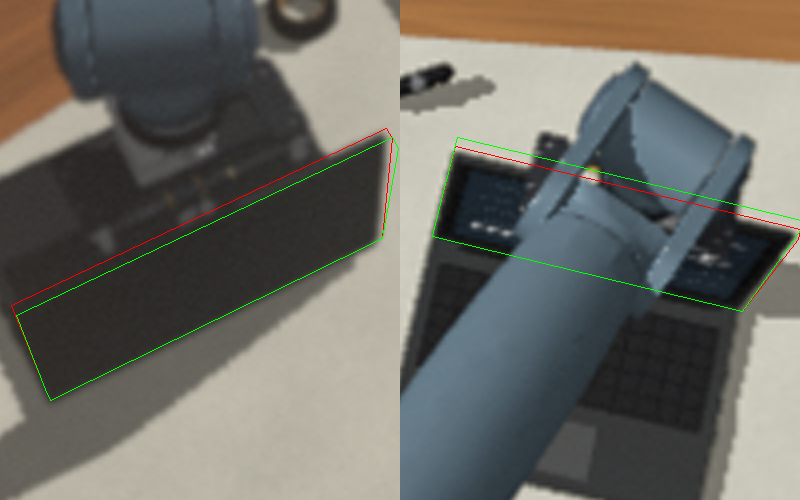

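Overlay: in the scene half the real edge runs near the red outline (1.70), and in the top half just short of it. The screen therefore needs about 0.04 rad more.

Emit:
{"op": "move_arm", "data": {
  "increments": [
    [0, 0, 0, 0.002, 0],
    [0, 0, 0, 0.002, 0],
    [0, 0, 0, 0.001, 0],
    [0, 0, 0, 0, 0],
    [0, 0, 0, 0, 0]
  ]
}}

```text
time_s: 7.92
tcp_pos: [0.6285, -0.2509, 0.2662]
tcp_rot: [0.137, 1.567, -0.136]
contact_force: [-4.4, 0.7, -2.2]
width: 0.0004
```

Emit:
{"op": "move_arm", "data": {
  "increments": [
    [0, 0, 0, -0.02, 0],
    [0, 0, 0, -0.035, 0],
    [0, 0, 0, -0.035, 0],
    [0, -0.03, 0, 0, 0],
    [0, -0.035, 0, 0, 0],
    [0, -0.03, 0, 0, 0],
    [0, 0, 0.04, 0, 0],
    [0, 0, 0.04, 0, 0],
    [0, 0, 0.04, 0, 0],
    [0, 0, 0.04, 0, 0],
    [0, 0, 0.04, 0, 0],
    [0, 0, 0.04, 0, 0]
  ]
}}

```text
time_s: 8.92
tcp_pos: [0.5829, 0.003, 0.3639]
tcp_rot: [0.137, 1.559, -0.136]
contact_force: [0.9, -0.6, -0.2]
width: 0.0006
```

```bash
python3 lap.py
python3 - <<'E'
from h import *
ims=[]
for c in ['scene','top']:
    im=get_image(c); big=cv2.resize(im,None,fx=4,fy=4,interpolation=cv2.INTER_CUBIC)
    for th,col in((1.70,(255,0,0)),(1.745,(0,255,0))):
        cv2.polylines(big,[np.round(cv2.convexHull(((proj(c,place(screen_pts(th),LP))+.5)*4-.5).astype(np.float32))).astype(np.int32)],True,col,1)
    u=proj(c,place([.1045,0,.12],LP))[0]*4; u=u.astype(int); ims.append(big[max(0,u[1]-250):u[1]+250,u[0]-200:u[0]+200])
save(np.hstack([cv2.resize(i,(400,500)) for i in ims]),'lap3.png')
E
```

```text
8.9167 [0.5829 0.003  0.3639] [ 0.851  -0.5537 -0.2213] [-0.1897  0.0401  1.6731  0.0013  1.421  -1.5868]
tcp in laptop 0.030804638798779517 0.24255326690902174
screen scene 0.74 (np.float64(0.9476209516193522), np.float64(1.7400000000000007))
laptop scene 0.63 (np.float64(0.9500534188034188), np.float64(1.7400000000000007))
screen top 0.74 (np.float64(0.9461083187104066), np.float64(1.7200000000000006))
laptop top 0.7 (np.float64(0.9747436528056301), np.float64(1.7200000000000006))
```

View pics/lap3.png

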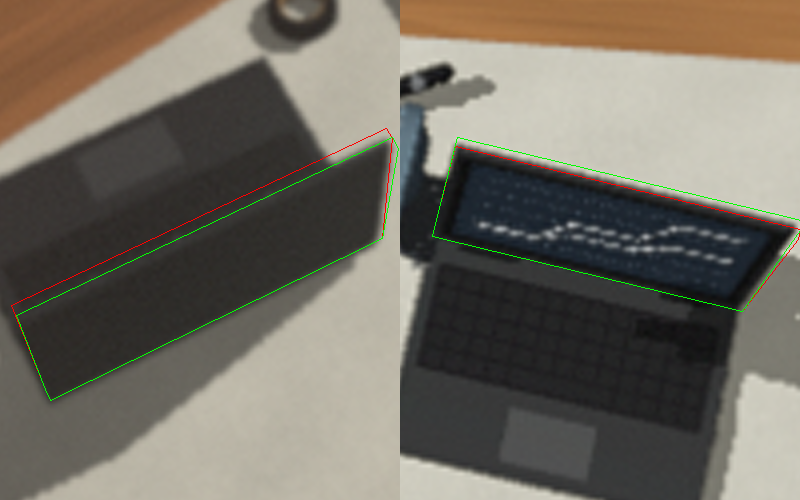

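Scene view puts the edge on green (1.74), top view on about 1.72. I'll do one joint refit with the arm clear while working out the pedal move.

Run:
```python
from h import *
np.set_printoptions(precision=4,suppress=True)
base=box(-.1075,.1075,-.155,.155,0,.02)
L=lambda p:[place(base,p),place(screen_pts(p[3]),p)]; Sx=lambda p:[place(screen_pts(p[3]),p)]
T=[]
for c in ['scene','top']:
    get_image(c)
    for n,f in (('laptop',L),('screen',Sx)):
        T.append((f,c,up(outline_of(n,c)[0]['mask'])))
for t in (T,T[:2],T[2:]): print(fit(t,[*LP,1.74],[.006,.006,.03,.05]))
print(delta([.5399,.2549,.363]), np.degrees(status.read_state()['q'][5]))
```

```text
(array([ 0.5111, -0.2314, -0.1724,  1.7331]), np.float64(0.21919464108180475))
(array([ 0.5102, -0.2327, -0.1746,  1.7439]), np.float64(0.08207400652545838))
(array([ 0.512 , -0.2288, -0.171 ,  1.715 ]), np.float64(0.0823852358420446))
[-0.0014  0.2434 -0.0853] -91.11800770093703
```

Emit:
{"op": "move_arm", "data": {
  "increments": [
    [0, 0, 0.0348, -0.0122, 0],
    [0, 0, 0.0348, -0.0122, 0],
    [0, 0, 0.0348, -0.0122, 0],
    [0, 0, 0.0348, -0.0122, 0],
    [0, 0, 0.0348, -0.0122, 0],
    [0, 0, 0.0348, -0.0122, 0],
    [0, 0, 0.0348, -0.0122, 0],
    [0, 0, 0, 0, -6.9],
    [0, 0, 0, 0, -6.9],
    [0, 0, 0, 0, -6.9],
    [0, 0, 0, 0, -6.9],
    [0, 0, 0, 0, -6.9]
  ]
}}

```text
time_s: 10.62
tcp_pos: [0.5396, 0.2557, 0.3616]
tcp_rot: [-0.341, 1.544, 0.341]
contact_force: [-0.9, -0.1, -0.7]
width: 0.0007
```

```bash
cat > ped.py <<'E'
from h import *
np.set_printoptions(precision=4,suppress=True)
st=status.read_state(); A=R.from_rotvec(st['tcp_rot']).as_matrix(); print(st['time_s'],st['tcp_pos'],st['contact_force'],np.degrees(np.arctan2(A[1,1],A[0,1])))
print('to pad rest',delta([.5399,.2549,.1469+.097]),'to pad half',delta([.5525,.2606,.1211+.097]))
# treadle side outline from scene mask and picture
E
python3 ped.py
python3 - <<'E'
from h import *
# check treadle pitch model on the scene/top picture at rest
ims=[]
for c in ['scene','top']:
    im=get_image(c); big=cv2.resize(im,None,fx=6,fy=6,interpolation=cv2.INTER_CUBIC)
    for P in (treadle_pts(0,.028,.048,.212,.022,.022),treadle_pts(0,.035,.02,.223,0,.02)):
        cv2.polylines(big,[np.round(cv2.convexHull(((proj(c,place(P,PP))+.5)*6-.5).astype(np.float32))).astype(np.int32)],True,(255,0,0),1)
    u=(proj(c,place([.0,0,.09],PP))[0]*6).astype(int); ims.append(big[u[1]-300:u[1]+300,u[0]-200:u[0]+200])
save(np.hstack(ims),'ped0.png')
E
```

```text
10.6167 [0.5396 0.2557 0.3616] [-0.8616 -0.1039 -0.6542] 114.88894515403676
to pad rest [ 0.1177 -0.0008 -0.    ] to pad half [ 0.1435 -0.001   0.0138]
```

View pics/ped0.png

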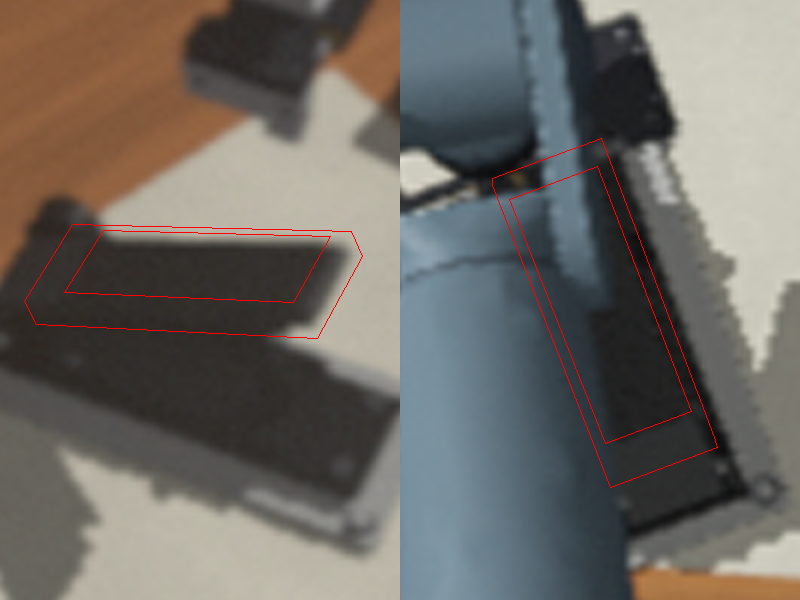

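Emit:
{"op": "move_arm", "data": {
  "increments": [
    [0, 0.03, 0, -0.006, 0.4],
    [0, 0.03, 0, 0, 0],
    [0, 0.03, 0, 0, 0],
    [0, 0.008, 0, 0, 0],
    [0, 0.004, 0, 0, 0],
    [0, 0, 0, 0, 0]
  ]
}}

```text
time_s: 11.22
tcp_pos: [0.5343, 0.2531, 0.2598]
tcp_rot: [-0.329, 1.546, 0.329]
contact_force: [0.1, -0.4, 0.0]
width: 0.0005
```

Emit:
{"op": "move_arm", "data": {
  "increments": [
    [0, 0.002, 0, 0, 0],
    [0, 0.002, 0, 0, 0],
    [0, 0, 0, 0, 0]
  ]
}}

```text
time_s: 11.47
tcp_pos: [0.5347, 0.2533, 0.257]
tcp_rot: [-0.33, 1.543, 0.33]
contact_force: [0.0, 0.5, 0.4]
width: 0.0009
```

Emit:
{"op": "move_arm", "data": {
  "increments": [
    [0, 0.002, 0, 0, 0],
    [0, 0, 0, 0, 0]
  ]
}}

```text
time_s: 11.63
tcp_pos: [0.5342, 0.2532, 0.254]
tcp_rot: [-0.33, 1.545, 0.33]
contact_force: [-0.2, 0.0, -0.6]
width: 0.0005
```

Emit:
{"op": "move_arm", "data": {
  "increments": [
    [0, 0.002, 0, 0, 0],
    [0, 0, 0, 0, 0]
  ]
}}

```text
time_s: 11.8
tcp_pos: [0.534, 0.2531, 0.2515]
tcp_rot: [-0.331, 1.546, 0.33]
contact_force: [0.7, 0.1, -0.6]
width: 0.0001
```

Emit:
{"op": "move_arm", "data": {
  "increments": [
    [0, 0.002, 0, 0, 0],
    [0, 0, 0, 0, 0]
  ]
}}

```text
time_s: 11.97
tcp_pos: [0.534, 0.2531, 0.2493]
tcp_rot: [-0.33, 1.546, 0.33]
contact_force: [1.0, 0.1, -0.1]
width: 0.0003
```

Emit:
{"op": "move_arm", "data": {
  "increments": [
    [0, 0.001, 0, 0, 0],
    [0, 0, 0, 0, 0]
  ]
}}

```text
time_s: 12.13
tcp_pos: [0.534, 0.2531, 0.2484]
tcp_rot: [-0.331, 1.546, 0.33]
contact_force: [0.1, -0.1, 0.5]
width: 0.0006
```

Emit:
{"op": "move_arm", "data": {
  "increments": [
    [0, 0.001, 0, 0, 0],
    [0, 0, 0, 0, 0]
  ]
}}

```text
time_s: 12.3
tcp_pos: [0.534, 0.2531, 0.2475]
tcp_rot: [-0.331, 1.546, 0.33]
contact_force: [0.1, 0.6, -0.3]
width: 0.0002
```

Emit:
{"op": "move_arm", "data": {
  "increments": [
    [0, 0.001, 0, 0, 0],
    [0, 0, 0, 0, 0]
  ]
}}

```text
time_s: 12.47
tcp_pos: [0.534, 0.2531, 0.2465]
tcp_rot: [-0.33, 1.546, 0.33]
contact_force: [-0.7, -0.5, -0.6]
width: 0.0005
```

Emit:
{"op": "move_arm", "data": {
  "increments": [
    [0, 0.001, 0, 0, 0],
    [0, 0, 0, 0, 0]
  ]
}}

```text
time_s: 12.63
tcp_pos: [0.5341, 0.2531, 0.2456]
tcp_rot: [-0.33, 1.545, 0.33]
contact_force: [-0.4, 0.8, 1.0]
width: 0.0003
```

Emit:
{"op": "move_arm", "data": {
  "increments": [
    [0, 0.001, 0, 0, 0],
    [0, 0, 0, 0, 0]
  ]
}}

```text
time_s: 12.8
tcp_pos: [0.5343, 0.2532, 0.2452]
tcp_rot: [-0.33, 1.545, 0.33]
contact_force: [-0.7, 0.3, 2.8]
width: 0.0
```

Emit:
{"op": "move_arm", "data": {
  "increments": [
    [0, 0.0024, 0, 0.0013, 0],
    [0, 0.0024, 0, 0.0013, 0],
    [0, 0.0024, 0, 0.0013, 0],
    [0, 0.0024, 0, 0.0013, 0],
    [0, 0.0024, 0, 0.0013, 0],
    [0, 0.0024, 0, 0.0013, 0],
    [0, 0.0024, 0, 0.0013, 0],
    [0, 0.0024, 0, 0.0013, 0],
    [0, 0.002, 0, 0.0012, 0],
    [0, 0.002, 0, 0.0012, 0],
    [0, 0, 0, 0, 0],
    [0, 0, 0, 0, 0]
  ]
}}

```text
time_s: 13.8
tcp_pos: [0.5458, 0.2585, 0.2226]
tcp_rot: [-0.331, 1.546, 0.331]
contact_force: [-4.8, -0.2, 8.7]
width: 0.0003
```

```bash
cat > ped2.py <<'E'
from h import *
np.set_printoptions(precision=4,suppress=True)
from scipy.optimize import brentq
def loc(p): d=np.array(p)-np.r_[PP[:2],0]; c,s=np.cos(PP[2]),np.sin(PP[2]); return np.array([c*d[0]+s*d[1],-s*d[0]+c*d[1],d[2]])
def ang(p,half,dz=0): 
    x,y,z=loc(p); x+=half; z=z-.097+dz
    return brentq(lambda a:-(x+.115)*np.sin(a)+(z-.046)*np.cos(a)-.022,0,.6)
s=[status.read_state()]; p=s[0]['tcp_pos']; c0=[.5343,.2532,.2452]
print(s[0]['time_s'],p,loc(p),s[0]['contact_force'],'want local',loc(c0)+[.014,0,-.026])
for half in (.008,.012):
    dz=brentq(lambda d:ang(c0,half,d)-np.radians(26),-.02,.02)
    print(half,'dz',dz,'travel',np.radians(26)-ang(p,half,dz),'s',(loc(p)[0]+half+.115))
M={}
for c in ['scene','top']:
    get_image(c)
E
python3 ped2.py
python3 - <<'E'
from h import *
ims=[]
for c in ['scene']:
    im=get_image(c); big=cv2.resize(im,None,fx=6,fy=6,interpolation=cv2.INTER_CUBIC)
    for tr,col in ((0.157,(255,0,0)),(.314,(0,255,0)),(0,(0,0,255))):
        P=treadle_pts(tr,.028,.048,.212,.022,.022)
        cv2.polylines(big,[np.round(cv2.convexHull(((proj(c,place(P,PP))+.5)*6-.5).astype(np.float32))).astype(np.int32)],True,col,1)
    u=(proj(c,place([.0,0,.09],PP))[0]*6).astype(int); ims.append(big[u[1]-300:u[1]+300,u[0]-300:u[0]+300])
save(np.hstack(ims),'ped1.png')
E
```

```text
13.8 [0.5458 0.2585 0.2226] [0.0486 0.0009 0.2226] [-4.7644 -0.1885  8.7169] want local [0.0499 0.0008 0.2192]
0.008 dz -0.00024093563555079847 travel 0.13745280320590292 s 0.17158166367276514
0.012 dz 0.0017099947186507698 travel 0.1342798312646058 s 0.17558166367276515
```

View pics/ped1.png

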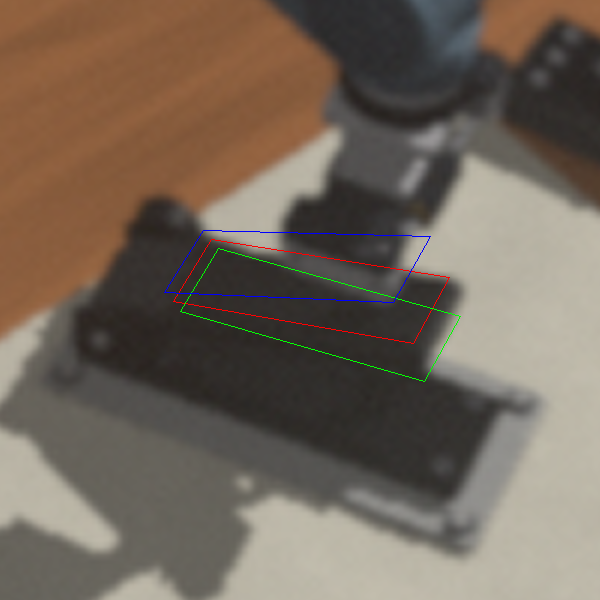

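The picture shows the fingertips on the pad with the slope close to the red half-travel outline. Contact geometry gives 0.136 rad of travel, so it needs about 3.5 mm more.

Emit:
{"op": "move_arm", "data": {
  "increments": [
    [0, 0.0015, 0, 0.0007, 0],
    [0, 0.0015, 0, 0.0006, 0],
    [0, 0.001, 0, 0, 0],
    [0, 0, 0, 0, 0],
    [0, 0, 0, 0, 0]
  ]
}}

```text
time_s: 14.37
tcp_pos: [0.5472, 0.2592, 0.2189]
tcp_rot: [-0.33, 1.545, 0.331]
contact_force: [-4.0, -0.3, 8.1]
width: 0.0004
```

```bash
python3 ped2.py
python3 - <<'E'
from h import *
# image estimate: slide the pad-top edge model vs rest, using the treadle end / far edge
ims=[]
for c in ['scene']:
    im=get_image(c); big=cv2.resize(im,None,fx=8,fy=8,interpolation=cv2.INTER_CUBIC)
    for tr,col in ((0.157,(255,0,0)),):
        P=treadle_pts(tr,.028,.048,.223,.015,.015)
        cv2.polylines(big,[np.round(cv2.convexHull(((proj(c,place(P,PP))+.5)*8-.5).astype(np.float32))).astype(np.int32)],True,col,1)
    u=(proj(c,place([.04,0,.1],PP))[0]*8).astype(int); cr=big[u[1]-250:u[1]+250,u[0]-300:u[0]+300]
save(np.clip(cr.astype(float)*1.8,0,255).astype(np.uint8),'ped2.png')
E
```

```text
14.3667 [0.5472 0.2592 0.2189] [0.0501 0.0008 0.2189] [-3.9974 -0.3425  8.0622] want local [0.0499 0.0008 0.2192]
0.008 dz -0.00024093563555079847 travel 0.15828196779610793 s 0.17311629489300692
0.012 dz 0.0017099947186507698 travel 0.1546301835801262 s 0.1771162948930069
```

View pics/ped2.png

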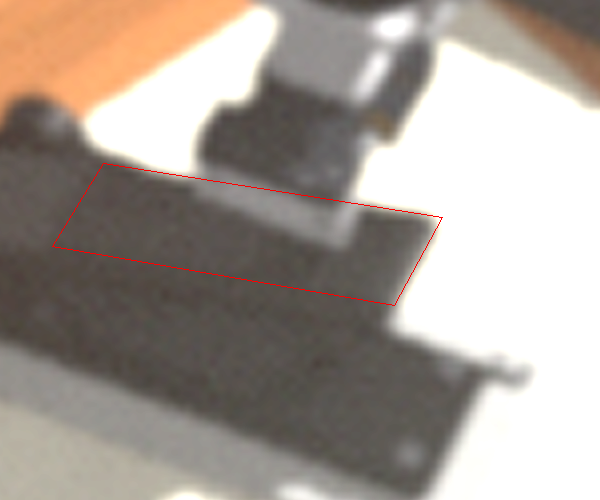

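The treadle's edges lie on the half-travel outline, and geometry gives 0.155–0.158 against 0.157 wanted. Now I hold.

Emit:
{"op": "move_arm", "data": {
  "increments": [
    [0, 0, 0, 0, 0],
    [0, 0, 0, 0, 0],
    [0, 0, 0, 0, 0],
    [0, 0, 0, 0, 0],
    [0, 0, 0, 0, 0],
    [0, 0, 0, 0, 0],
    [0, 0, 0, 0, 0],
    [0, 0, 0, 0, 0],
    [0, 0, 0, 0, 0],
    [0, 0, 0, 0, 0],
    [0, 0, 0, 0, 0],
    [0, 0, 0, 0, 0]
  ]
}}

```text
time_s: 15.52
tcp_pos: [0.5472, 0.2592, 0.2189]
tcp_rot: [-0.33, 1.545, 0.331]
contact_force: [-3.9, -0.6, 7.6]
width: 0.0006
```

Emit:
{"op": "move_arm", "data": {
  "increments": [
    [0, 0, 0, 0, 0],
    [0, 0, 0, 0, 0],
    [0, 0, 0, 0, 0],
    [0, 0, 0, 0, 0],
    [0, 0, 0, 0, 0],
    [0, 0, 0, 0, 0],
    [0, 0, 0, 0, 0],
    [0, 0, 0, 0, 0],
    [0, 0, 0, 0, 0],
    [0, 0, 0, 0, 0],
    [0, 0, 0, 0, 0],
    [0, 0, 0, 0, 0]
  ]
}}

```text
time_s: 16.52
tcp_pos: [0.5472, 0.2592, 0.2189]
tcp_rot: [-0.33, 1.545, 0.331]
contact_force: [-2.5, -0.6, 8.0]
width: 0.0003
```

Emit:
{"op": "move_arm", "data": {
  "increments": [
    [0, 0, 0, 0, 0],
    [0, 0, 0, 0, 0],
    [0, 0, 0, 0, 0],
    [0, 0, 0, 0, 0],
    [0, 0, 0, 0, 0],
    [0, 0, 0, 0, 0],
    [0, 0, 0, 0, 0],
    [0, 0, 0, 0, 0],
    [0, 0, 0, 0, 0],
    [0, 0, 0, 0, 0],
    [0, 0, 0, 0, 0],
    [0, 0, 0, 0, 0]
  ]
}}

```text
time_s: 17.52
tcp_pos: [0.5472, 0.2592, 0.2189]
tcp_rot: [-0.33, 1.545, 0.331]
contact_force: [-3.0, -0.8, 8.2]
width: 0.0005
```

```bash
python3 ped2.py; python3 lap.py
```

```text
17.5167 [0.5472 0.2592 0.2189] [0.0501 0.0009 0.2189] [-2.9752 -0.7846  8.2004] want local [0.0499 0.0008 0.2192]
0.008 dz -0.00024093563555079847 travel 0.1583022154113199 s 0.17308007664472447
0.012 dz 0.0017099947186507698 travel 0.1546492175299259 s 0.17708007664472447
17.6167 [0.5472 0.2592 0.219 ] [-3.3855  0.1312  8.824 ] [ 0.2552  0.2296  1.7372  0.0003  1.1741 -1.7373]
tcp in laptop -0.048903423402240395 0.4886081478527948
laptop scene 0.8 (np.float64(0.9479854593059274), np.float64(1.7300000000000006))
screen top 0.86 (np.float64(0.9328767529425717), np.float64(1.7200000000000006))
laptop top 0.59 (np.float64(0.9751576138531067), np.float64(1.7200000000000006))
```

The hold is steady, but the force reads a little under the nominal 10.5 N. I'll check the angle independently by comparing the treadle's upper image edge with the rest picture.

Run:
```python
from h import *
from scipy.ndimage import map_coordinates
rest=cv2.imread('pics/scene0.png')[:,:,::-1]; now=get_image('scene'); save(now,'now.png')
g=[cv2.cvtColor(np.ascontiguousarray(i),cv2.COLOR_RGB2GRAY).astype(float) for i in(rest,now)]
def pts(tr,ss,y,h=.018):
    a=np.radians(26)-tr
    return proj('scene',place(np.array([[-.115+s*np.cos(a)-h*np.sin(a),y,.046+s*np.sin(a)+h*np.cos(a)] for s in ss]),PP))
def off(im,uv):
    v=np.arange(-7,7.01,.1); o=[]
    for u,w in uv:
        pr=map_coordinates(im,[w+v,np.full_like(v,u)],order=1); gr=np.gradient(pr); k=np.clip(-gr,0,None)*(np.abs(v)<6); 
        i=k.argmax(); sl=slice(max(0,i-12),i+13); o.append(((k*v)[sl].sum()/k[sl].sum()) if k.max()>.5 else np.nan)
    return np.round(o,2)
ss=np.r_[.06:.225:.01]
y=min((.028,-.028),key=lambda y:pts(0,[.15],y)[0,1])
print('y',y,ss); print('rest',off(g[0],pts(0,ss,y)))
for tr in (.12,.14,.157,.175): print(tr,off(g[1],pts(tr,ss,y)))
```

```text
y 0.028 [0.06 0.07 0.08 0.09 0.1  0.11 0.12 0.13 0.14 0.15 0.16 0.17 0.18 0.19
 0.2  0.21 0.22]
rest [ 0.32  0.36  0.24  0.63  0.29  0.34  0.31  0.3   0.02 -0.05 -0.09 -0.11
 -0.14 -0.15 -0.18  0.22  0.7 ]
0.12 [-0.66 -0.13  0.85  1.16  1.16 -5.41  4.21  4.89  5.35  5.5   0.14  0.36
  5.19  1.09  1.83  1.54  2.17]
0.14 [-0.48  0.15  0.41  0.71 -5.25  3.59  3.79  4.57  5.16  5.35  5.56  5.67
  0.87  1.02  0.84  0.56  1.13]
0.157 [-0.52  0.09 -0.07  0.31 -5.27  3.76  3.59  4.13  4.62  5.11  5.47  5.5
  0.26  0.59  0.3  -0.08  0.22]
0.175 [-0.54 -0.28 -0.16  0.14 -5.33  3.28  3.03  4.26  4.09  4.71  5.28  5.53
 -0.11  0.01 -0.57 -0.66 -0.32]
```

Edge comparison gives about 0.15, in line with the geometry. I'm handing in.

```bash
python3 -c "
from h import *
print(ticket.finish_job())"
```

```text
the job is handed in; nothing more can be done
None
```

I raised the laptop screen to about 100 degrees, took the hand off it, then pressed the pedal to about half travel. I held it for over three seconds and handed the job in at about 18 s, still holding.

- **Screen:** with the arm clear, fitting the outlines gave about 1.733 rad (scene view 1.74, top view 1.715–1.72; wanted 1.745). During the hold the fits still read 1.72–1.73. The last contact point before I let go suggested about 1.75.
- **Pedal:** finger contact geometry gave 0.155–0.158 rad of travel, and comparing the treadle's edge with the rest picture gave about 0.15 (wanted 0.157). The fingertip position did not change by more than 0.1 mm during the hold.
- **Disagreement:** the holding force read only about 8 N vertical plus 3–4 N along the pedal, below the nominal 10.5 N. Taken alone, that would mean slightly less travel, about 0.13 rad. I trusted the geometry and the picture instead.
- **Loose things:** I planned every path to pass above or clear of them and felt no unexpected contact. I did not re-measure their positions at the end.

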